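Unclip and open a glue-up jig

TASK

The glue on the block in the jig has set: pull the red-looped spring clip straight out sideways from the steel stud, lay it down whole inside the aluminium tray (do not drop it from a height), and only then swing the blue hold-down bar up until it stands upright and leave it standing. Leave the block lying in its place in the jig, and do not shift or tip the glue bottle, the wax tin or the tape measure.

Things in the scene. Friction and masses are not known exactly. Their poses are not given: they have to be found in the camera images.
- clip_loop (a point): Centre of the red loop of the spring clip, at mid-height. Axes: x = the way it pulls out of the stud, y across the clip, both level. The loop is a flat ring of 10 mm round section, 42 mm wide over its outside along y, with straight sides (26 mm, parallel to x, centred here); its outer end is 32 mm away along +x. It hangs free beside the bar with 35 mm of air below, 57 mm from the stud's axis
- clip_tip (a point): Free end of the clip's straight leg: 6 mm steel wire from the loop back along -x, through the stud. The tip lies 100 mm behind clip_loop and 4 mm to its +y side; same axes as clip_loop
- spring_clip: The whole spring clip, R-shaped, flat, 135 mm long, about 60 g. Origin on its straight leg, 57 mm behind the loop's centre (on the stud's axis at the start). Besides the straight leg a springy wire leg on the -y side hugs the stud: pulling along +x takes about 5 to 15 N until it has snapped over the stud, and the clip is free after 60 mm of travel. Out of the stud this leg is at most 30 mm to the -y side
- stud_hole (a point): Centre of the 10 mm cross hole in the jig's steel stud (28 mm across, top 19 mm above this point); the jig is fixed. Axes: x from the stud to the bar's hinge, y along the cross hole (the clip comes out to +y), z up. The closed bar's top is 5 mm below this point
- hold_bar (a joint): Angle of the hold-down bar about its hinge, rad: 0 lying closed over the block, 1.57 standing upright, stop at 1.75. Stiff hinge: about 4 N at the handle lifts it and it stays at any angle where it is left. While the clip is in the stud the bar cannot be lifted
- bar_handle (a point): Centre of the pale wooden handle at the free end of the blue hold-down bar: 54 mm long along the bar, 30 mm wide, 22 mm thick, 155 mm from the hinge axis; grip it across its width from above. The stud's near face is 31 mm from here towards the hinge. Axes: x along the bar to the hinge, y across the handle (parallel to the hinge axis). The bar is 44 mm wide, 12 mm thick
- bar_hinge (a point): Middle of the bar's hinge axis, 50 mm above the bench; y along the hinge axis. The bar opens by swinging its handle up and over towards the hinge side
- tray_floor (a point): Centre of the inner floor (14 mm above the bench) of the shallow aluminium tray with thick black liner, fixed; inside 97 mm along x, 182 mm along y; rim 37 mm above the bench
- block_centre (a point): Centre of the glued wooden block (50 x 120 x 24 mm, loose) that lies across the jig's board between two dark cleats, under the bar
- glue_bottle: Yellow glue bottle standing on the bench, 42 x 60 x 201 mm, origin under its centre; a bystander
- wax_tin: Round flat tin, 71 mm across, 28 mm high, origin under its centre; a bystander
- tape_measure: Tape measure standing on the bench, 36 x 87 x 64 mm, origin under its centre; a bystander

How it is judged:
By the outcome, as a careful person would: the job done as asked, in the order asked, and still so for the second after the job is handed in, with the robot touching nothing.
It also fails if it takes over 54 s, if anything falls off the work surface, if the arm or the gripper's body presses on something with over 40 N, if the wrist force passes 120 N, or if a joint passes its speed limit or range.

ROBOT

A 6-joint arm with a two-finger parallel gripper is mounted at the origin on a cart in front of the work surface, level with it; the furniture and walls round the work are solid. World frame = base frame: x ahead of the robot, y to its left, z up, the work surface at z = 0. Lengths are in m, angles in rad, forces in N, time in s.
With the tool pointing down it reaches from about 0.35 to 0.85 m from the base axis. Payload 8.1 kg.
Tool frame: the origin (TCP) lies between the finger pads; the fingertips stand 11 mm ahead of it and the grasp point (between the pads) lies 8 mm behind it (robot.tips_ahead is the distance from the TCP to the fingertips, in m); z points along the fingers, y is the line along which they close (so a half turn about z gives the same grasp; the last joint's range is limited). The gripper opens to 93 mm and grips with 3 to 60 N. Pads are 15 mm wide; open, the fingers measure 128 mm over their backs; the gripper's body (75 mm by 188 mm) begins 65 mm behind the grasp point.
Start: joints at [-1.208, 0.13, 1.488, -0, 1.523, -0.085], TCP at [0.26, -0.541, 0.23] pointing down, gripper open.
Joint ranges: [-2.96, 2.96], [-0.89, 2.26], [0.02, 2.5], [-1.34, 4.48], [0, 2.73], [-2.66, 2.66]. Speed limits (rad/s): [2.39, 2.39, 2.79, 3.14, 3.14, 3.14].

INTERFACE

Orientations are given as a rotation vector (axis times angle).
In Python, from plant import robot gives the robot as it stands. The module is installed in compiled form; this text tells all that it offers.
- The arm moves only by the tool move_arm, never from a script. Its argument "deltas" is one flat list of numbers, 7 for each row, row after row: the shift along the tool's x, y, z in m, then the turn, a rotation vector about the tool's x, y, z in rad, then the opening, from 0 (shut) to 1 (fully open). A call has 1 to 12 rows; each row is the pose to reach, as a shift and turn from the pose commanded when the call began, along the tool's axes at that moment; what a row does not reach only later rows make up. A row lasts 1/8 s, in which the tool goes at most 62.5 mm and 10.7 degrees, less where a joint would pass 70% of its speed; a pose out of reach is approached as far as the arm can. A call with a gripper value outside its range is refused whole. The fingers move at their own pace and stop on an object; "squeeze" is the grip in N (left out, the last holds). Time passes only in rows, so rows that repeat a pose let the fingers close. It gives the time, the measured TCP pose, the force, the opening and the grip force at its end, in the units of the state.
- robot.read_state(): the state, without advancing time (a new reading comes with each control period).
- robot.read_camera(name): name is "side" or "top"; returns (picture, depth): 480x640x3 uint8, red, green, blue; 480x640 float32, m along the optical axis (not along the pixel's ray), 0 where there is no reading.
- robot.camera_model(name): a dict with "K" (3x3 intrinsics, pixels), "R" (3x3) and "t" (3): a world point X has camera coordinates R X + t. Camera axes: x right, y down, z forward; pixel columns grow to the right and rows downward; lengths in m; the calibration is good to about 2 mm. A picture is of the moment at which its call begins. camera_model takes no time and is no camera call.
- robot.close_job(): hands the job in; it is judged then, once.
Trained networks look in the newest picture that a camera, given by its name, has taken for a name from the list of things; names that differ only in an ending like _2 or _b are one class to them, and where a whole thing is asked for, a point or a joint stands for the part that bears it (a point fixed in the world has none). Each returns a list of dicts, best first, with "confidence" (0 to 1); they miss things now and then, are a little off and sometimes report something else, mostly with a low value. They report only what shows in the picture. A call takes as long as a camera call.
- robot.recognise(camera, label): "uv" ([column, row] in pixels, amid what is visible of it).
The state is a dict: "t": time; "q": joint angles; "dq": joint speeds; "joint_torque": joint torques, N m; "tool_pos": TCP position; "orientation": TCP orientation; "force": force on the tool from outside, world axes, zero at the start; "wrist_torque": the same for the moment, N m; "opening": finger opening in m; "gripper_force": force on a finger pad.
Only numpy, scipy, OpenCV 4.12 (cv2) and the standard library are available. Lean on these libraries where they do the work, as an engineer would, in place of code of your own. Each camera call takes 0.05 s, during which the arm holds its last target. There are 200 camera calls.

## Working session

There is one attempt and no reset: what is moved stays moved. The work goes in short steps, Python scripts to look and compute and a tool call to move; the robot and the scene stay as the last step left them, time stands still between calls to the robot, and variables do not carry over. Pictures are saved under pics/ and viewed, at most 13 in all, crops included, and the job is handed in when it is done.

Besides the shell and the picture viewer there is one more tool, called after "Call:" as a command line: name --argument value ..., lists and objects as JSON in quotes. move_arm: Moves the arm, as the interface text tells. Its arguments: {"type":"object","properties":{"deltas":{"type":"array","items":{"type":"number"}},"squeeze":{"type":"number"}},"required":["deltas"]}

```bash
mkdir -p pics; cat > h.py <<'E'
import numpy as np, cv2
from plant import robot
from scipy.spatial.transform import Rotation as Rn
def shot(cam,name):
    p,d=robot.read_camera(cam); cv2.imwrite(f'pics/{name}.png',p[:,:,::-1]); np.save(f'pics/{name}.npy',d); return p,d
def cloud(cam,d):
    m=robot.camera_model(cam);K,R,t=[np.array(m[k]) for k in('K','R','t')]
    v,u=np.mgrid[:480,:640]; c=np.stack([(u-K[0,2])/K[0,0]*d,(v-K[1,2])/K[1,1]*d,d],-1)
    return (c-t)@R
def proj(cam,X):
    m=robot.camera_model(cam);K,R,t=[np.array(m[k]) for k in('K','R','t')]
    c=R@np.array(X)+t; return (K@c/c[2])[:2]
E
python3 - <<'E'
from h import *
names="clip_loop clip_tip stud_hole bar_handle bar_hinge tray_floor block_centre glue_bottle wax_tin tape_measure".split()
for c in('top','side'):
    p,d=shot(c,c+'0');P=cloud(c,d)
    m=robot.camera_model(c);print(c,-np.array(m['R']).T@m['t'])
    for n in names:
        for r in robot.recognise(c,n)[:2]:
            u,v=map(int,r['uv']);print(n,r['confidence'],u,v,P[v,u].round(3))
print(robot.read_state())
E
```

```text
top [ 0.39029885 -0.01938423  1.19068008]
clip_tip 0.55 236 250 [ 0.448  0.185 -0.007]
stud_hole 0.97 248 231 [ 0.39  -0.019  1.191]
bar_handle 0.97 248 229 [0.495 0.145 0.055]
bar_hinge 0.66 246 227 [0.5   0.15  0.052]
bar_hinge 0.25 232 245 [0.456 0.182 0.064]
tray_floor 0.67 389 244 [ 0.454 -0.2    0.011]
block_centre 0.86 253 221 [0.514 0.133 0.054]
glue_bottle 0.77 132 232 [0.485 0.391 0.143]
glue_bottle 0.43 492 217 [ 0.511 -0.44   0.063]
wax_tin 0.89 451 201 [ 0.556 -0.353  0.028]
wax_tin 0.38 234 248 [ 0.452  0.189 -0.001]
tape_measure 0.96 490 215 [ 0.516 -0.435  0.062]
side [ 0.41440341 -1.17277466  0.56852593]
clip_loop 0.55 285 222 [0.437 0.165 0.055]
clip_tip 0.62 286 217 [0.442 0.327 0.009]
stud_hole 0.66 300 231 [0.473 0.096 0.057]
stud_hole 0.24 360 346 [ 0.558 -0.37   0.028]
bar_handle 0.94 293 228 [ 0.414 -1.173  0.569]
bar_hinge 0.67 303 228 [0.481 0.118 0.057]
tray_floor 0.95 294 308 [ 0.448 -0.204  0.011]
block_centre 0.57 318 235 [0.52  0.115 0.038]
glue_bottle 0.84 301 183 [0.488 0.389 0.092]
wax_tin 0.71 359 344 [ 0.558 -0.358  0.025]
tape_measure 0.77 343 368 [ 0.517 -0.461  0.05 ]
{'t': 1.1, 'q': array([-1.20838740e+00,  1.30374492e-01,  1.48821294e+00,  3.38259986e-05,
        1.52299605e+00, -8.53904534e-02]), 'dq': array([-0.00070792, -0.00228538, -0.00149936, -0.0006062 ,  0.00236436,
        0.00261105]), 'joint_torque': array([-1.00552104e-03, -5.59776700e+01, -4.92058039e+01,  7.70798279e-02,
        2.26811139e-02, -7.87002591e-06]), 'tool_pos': array([ 0.25982743, -0.54082681,  0.22964335]), 'orientation': array([3.06317163e+00, 6.97535831e-01, 5.45531377e-05]), 'force': array([-1.13534442, -0.14027902,  0.1104097 ]), 'wrist_torque': array([ 0.03270363, -0.02929941, -0.0126218 ]), 'gripper_force': 0.0, 'opening': 0.09287524462564746}
```

View pics/top0.png

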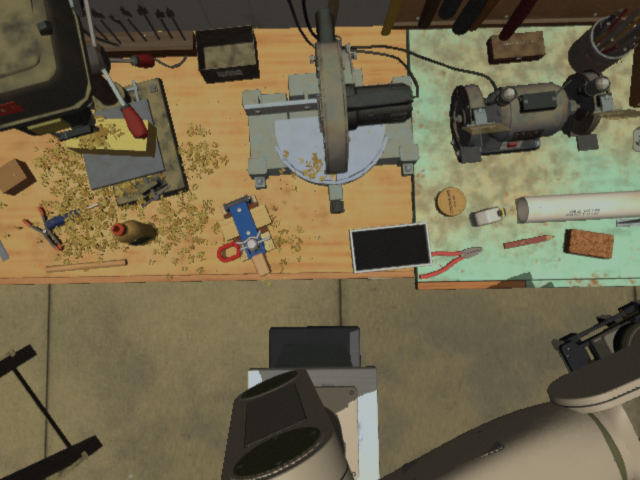

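View pics/side0.png

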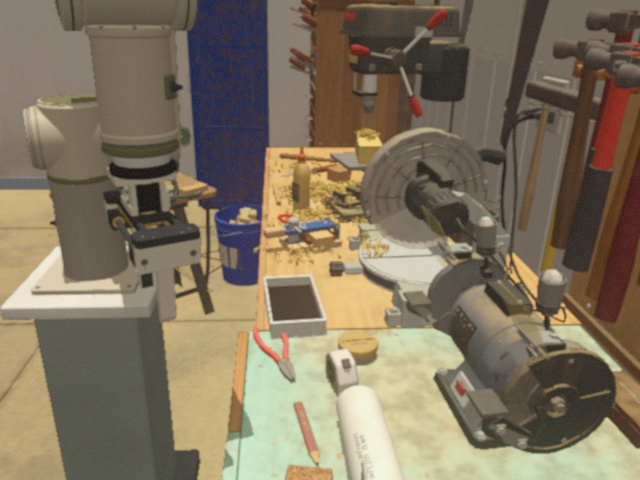

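The top view shows the jig around (245,235): the blue bar with its hinge near (235,205), stud at (251,243), handle at about (262,264), and the red loop at (231,251). The tray is at (390,247) and the bottle at (132,232). I'll zoom in on the jig next.

```bash
python3 - <<'E'
from h import *
p=cv2.imread('pics/top0.png');d=np.load('pics/top0.npy');P=cloud('top',d)
c=cv2.resize(p[190:285,205:295],None,fx=6,fy=6,interpolation=cv2.INTER_CUBIC)
for k in range(0,90,10): cv2.putText(c,str(205+k),(k*6,8),0,.3,(0,0,0));cv2.line(c,(k*6,0),(k*6,570),(0,0,0),1) 
for k in range(0,95,10): cv2.putText(c,str(190+k),(0,k*6+8),0,.3,(0,0,0));cv2.line(c,(0,k*6),(540,k*6),(0,0,0),1)
cv2.imwrite('pics/c0.png',c)
hsv=cv2.cvtColor(p,cv2.COLOR_BGR2HSV)
red=((hsv[...,0]<8)|(hsv[...,0]>172))&(hsv[...,1]>150)&(hsv[...,2]>90)
red[:,:210]=0;red[:,270:]=0;red[:235]=0;red[275:]=0
v,u=np.nonzero(red);print('red px',u.min(),u.max(),v.min(),v.max());q=P[red];print(np.median(q,0),q.min(0),q.max(0))
blue=(abs(hsv[...,0]-110)<12)&(hsv[...,1]>120);blue[:,:215]=0;blue[:,280:]=0;blue[:190]=0;blue[280:]=0
q=P[blue];q=q[(q[:,2]>.02)];print('blue',len(q));print(q.mean(0));w,V=np.linalg.eigh(np.cov(q[:,:2].T));print(V,np.sqrt(w)*12**.5)
# tray
tr=[(352,232),(428,223),(430,267),(356,273)]
for a in tr: print(a,P[a[1],a[0]].round(3))
K=np.array(robot.camera_model('top')['K']);print(K)
E
```

```text
red px 217 240 241 261
[0.4397066  0.19206344 0.06152185] [0.41848339 0.16314537 0.02964071] [0.46814969 0.21966205 0.06784012]
blue 7
[0.47905851 0.14907303 0.05207224]
[[ 0.53160055 -0.84699519]
 [-0.84699519 -0.53160055]] [0.04797804 0.1883995 ]
(352, 232) [ 0.485 -0.108  0.015]
(428, 223) [ 0.506 -0.302 -0.001]
(430, 267) [ 0.395 -0.302  0.001]
(356, 273) [ 0.384 -0.117  0.002]
[[473.72447701   0.         312.43157233]
 [  0.         473.72447701 234.31382802]
 [  0.           0.           1.        ]]
```

View pics/c0.png

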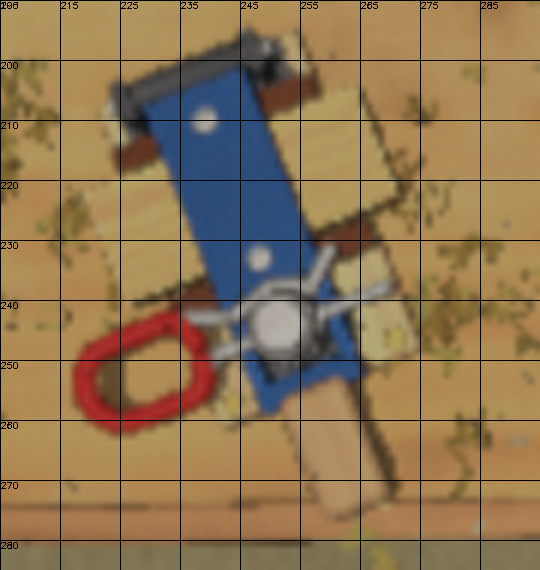

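The crop shows the stud top at (251.5,243.5), loop centre at about (229,251.5), handle centre at about (262,264) and hinge at about (236,203). The clip points left and slightly toward the robot.

```bash
cat >> h.py <<'E'
def ray(cam,uv,z):
    m=robot.camera_model(cam);K,R,t=[np.array(m[k]) for k in('K','R','t')]
    o=-R.T@t; r=R.T@np.linalg.inv(K)@np.array([*uv,1.]); return o+r*(z-o[2])/r[2]
E
python3 - <<'E'
from h import *
S=ray('top',(251.7,243.8),.08);L=ray('top',(229,251.5),.061);H=ray('top',(262,264.5),.061);G=ray('top',(236.5,203.5),.055)
for n,a in dict(S=S,L=L,H=H,G=G).items(): print(n,a.round(4),proj('side',a))
print('LS',L-S,np.linalg.norm((L-S)[:2]),np.degrees(np.arctan2(*(L-S)[1::-1])))
print('HG',G-H,np.linalg.norm((G-H)[:2]),np.degrees(np.arctan2(*(G-H)[1::-1])))
print('edges',[np.degrees(np.arctan2(*(ray('top',b,.055)-ray('top',a,.055))[1::-1])) for a,b in [((261.,249.),(245.5,202)),((248.5,258),(229,207.5))]])
d=np.load('pics/top0.npy');P=cloud('top',d)
for u,v in [(251,243),(252,243),(240,220),(245,225),(262,264),(264,268),(219,255),(237,245),(225,251),(227,222),(262,215),(243,257)]: print(u,v,P[v,u].round(3))
# inner tray
b=cv2.imread('pics/top0.png');m=((b[230:266,360:420].max(2)<60)).astype(np.uint8)
full=np.zeros((480,640),np.uint8);full[222:275,348:432]=(b[222:275,348:432].max(2)<60)
v,u=np.nonzero(full);r=cv2.minAreaRect(np.stack([u,v],1).astype(np.float32));print(r)
bx=cv2.boxPoints(r);print([ray('top',q,.030).round(3) for q in bx]);print(ray('top',r[0],.014))
s=cv2.imread('pics/side0.png');cv2.imwrite('pics/c1.png',cv2.resize(s[195:270,250:360],None,fx=7,fy=7,interpolation=cv2.INTER_CUBIC))
E
```

```text
S [0.4573 0.1329 0.08  ] [293.32155898 217.29957481]
L [0.4412 0.19   0.061 ] [286.50062417 216.50428917]
H [0.4086 0.1114 0.061 ] [274.11253892 227.51965082]
G [0.5573 0.1721 0.055 ] [330.80887368 220.74153107]
LS [-0.01615867  0.05708757 -0.019     ] 0.05933037838612598 105.80419954883857
HG [ 0.14871528  0.06073501 -0.006     ] 0.16063927467300296 22.215001331772246
edges [np.float64(17.542085007703005), np.float64(20.524396309740865)]
251 243 [0.459 0.134 0.081]
252 243 [0.459 0.133 0.075]
240 220 [0.517 0.164 0.056]
245 225 [0.504 0.152 0.057]
262 264 [0.41  0.111 0.061]
264 268 [0.4   0.107 0.06 ]
219 255 [0.433 0.214 0.061]
237 245 [0.456 0.17  0.067]
225 251 [0.445 0.211 0.003]
227 222 [0.514 0.198 0.042]
262 215 [0.53  0.112 0.04 ]
243 257 [0.429 0.164 0.015]
((390.9756164550781, 252.28050231933594), (48.70030212402344, 72.55351257324219), 83.6598129272461)
[array([ 0.484, -0.108,  0.03 ]), array([ 0.5  , -0.285,  0.03 ]), array([ 0.381, -0.294,  0.03 ]), array([ 0.365, -0.118,  0.03 ])]
[ 0.43310423 -0.20367237  0.014     ]
```

View pics/c1.png

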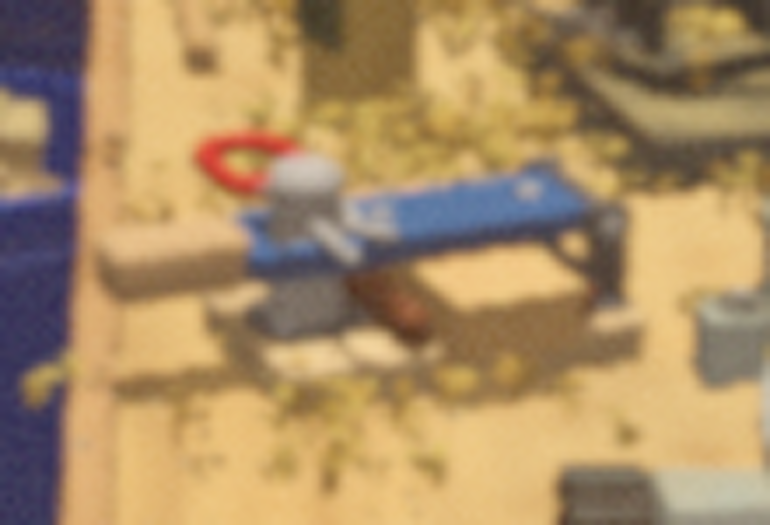

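The side crop agrees with this: stud at about (293,217), red loop at (286,217), and handle at the left end, (274,230). The loop is at about (0.4415, 0.189, 0.0615) and the bar heading is about 20°. Next I'll go above the loop with tool y along the bar.

Call:
move_arm --deltas '[0.04, -0.048, 0, 0, 0, -0.12, 1, 0.08, -0.097, 0, 0, 0, -0.25, 1, 0.12, -0.145, 0, 0, 0, -0.37, 1, 0.16, -0.193, 0, 0, 0, -0.49, 1, 0.2, -0.241, 0, 0, 0, -0.61, 1, 0.24, -0.29, 0, 0, 0, -0.74, 1, 0.28, -0.338, 0, 0, 0, -0.86, 1, 0.32, -0.386, 0, 0, 0, -0.98, 1, 0.36, -0.435, 0, 0, 0, -1.1, 1, 0.4, -0.483, 0, 0, 0, -1.23, 1, 0.44, -0.531, 0, 0, 0, -1.35, 1, 0.48, -0.579, 0, 0, 0, -1.471, 1]' --squeeze 50

```text
t: 2.6
tool_pos: [0.4415, 0.1892, 0.23]
orientation: [1.797, 2.576, 0.001]
force: [0.6, -0.6, 0.2]
opening: 0.0931
gripper_force: 0.0
```

```bash
cat >> h.py <<'E'
def togo(target,yaw_y):
    s=robot.read_state();R=Rn.from_rotvec(s['orientation']);y=R.as_matrix()[:,1]
    a=np.arctan2(y[1],y[0]);dy=(np.radians(yaw_y)-a+np.pi)%(2*np.pi)-np.pi
    print('t',s['t'],'pos',s['tool_pos'].round(4),'z',R.as_matrix()[:,2].round(3),'yaw',np.degrees(a).round(2),'q',s['q'].round(2))
    print('tool delta',R.inv().apply(np.array(target)-s['tool_pos']).round(4),'turn z',(-dy).round(4))
E
python3 - <<'E'
from h import *
togo((.4415,.189,.12),20)
E
```

```text
t 2.6 pos [0.4415 0.1892 0.23  ] z [ 0.001  0.    -1.   ] yaw 20.19 q [ 0.3  -0.2   1.81 -0.    1.53 -0.05]
tool delta [-1.0e-04 -2.0e-04  1.1e-01] turn z 0.0033
```

Call:
move_arm --deltas '[0, 0, 0.05, 0, 0, 0, 1, 0, 0, 0.1, 0, 0, 0, 1, 0, 0, 0.13, 0, 0, 0, 1]'

```text
t: 2.98
tool_pos: [0.4397, 0.1868, 0.0969]
orientation: [-1.801, -2.572, 0.004]
force: [0.2, -0.2, 0.8]
opening: 0.0931
gripper_force: 0.0
```

```bash
python3 - <<'E'
from h import *
p,_=shot('side','s1');q,_=shot('top','t1')
a=cv2.resize(p[130:260,235:365,::-1],(400,400),interpolation=cv2.INTER_CUBIC);b=cv2.resize(q[170:300,180:310,::-1],(400,400),interpolation=cv2.INTER_CUBIC)
cv2.imwrite('pics/c2.png',np.hstack([a,b]))
E
```

```text
(no output)
```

View pics/c2.png

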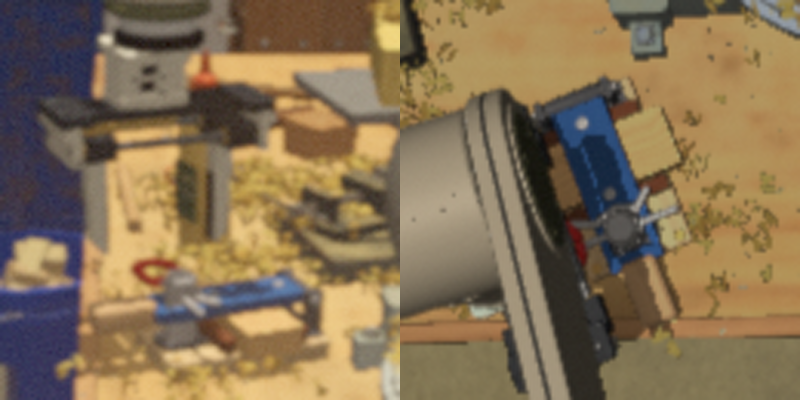

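The fingers (side crop, at about x 95 and 215) straddle the red loop (x 155), and nothing is in the way below. I'll descend, then close.

```bash
python3 - <<'E'
from h import *
togo((.4415,.189,.066),20)
E
```

```text
t 3.075 pos [0.4382 0.186  0.0957] z [-0.007 -0.002 -1.   ] yaw 19.95 q [ 0.29 -0.09  1.97 -0.    1.28 -0.05]
tool delta [0.0017 0.0043 0.0297] turn z -0.0008
```

Call:
move_arm --deltas '[0, 0, 0.018, 0, 0, 0, 1, 0, 0, 0.034, 0, 0, 0, 1, 0, 0, 0.034, 0, 0, 0, 1, 0, 0, 0.034, 0, 0, 0, 1]'

```text
t: 3.58
tool_pos: [0.4417, 0.1869, 0.0662]
orientation: [1.803, 2.572, 0.001]
force: [-0.1, 0.5, 0.0]
opening: 0.093
gripper_force: 0.0
```

```bash
python3 - <<'E'
from h import *
togo((.4415,.189,.066),20)
E
```

```text
t 3.575 pos [0.4417 0.1869 0.0662] z [ 0.001  0.    -1.   ] yaw 19.93 q [ 0.29 -0.05  1.98  0.    1.21 -0.05]
tool delta [0.002  0.0005 0.0002] turn z -0.0012
```

Now close gently, in case the loop is off centre, then squeeze.

Call:
move_arm --deltas '[0, 0, 0, 0, 0, 0, 0.6, 0, 0, 0, 0, 0, 0, 0.45, 0, 0, 0, 0, 0, 0, 0.3, 0, 0, 0, 0, 0, 0, 0.3, 0, 0, 0, 0, 0, 0, 0.3, 0, 0, 0, 0, 0, 0, 0.3]' --squeeze 12

```text
t: 4.32
tool_pos: [0.4413, 0.1869, 0.0656]
orientation: [-1.803, -2.572, -0.0]
force: [1.2, 1.6, -0.1]
opening: 0.0414
gripper_force: 12.0
```

Call:
move_arm --deltas '[0, 0, 0, 0, 0, 0, 0.2, 0, 0, 0, 0, 0, 0, 0.2, 0.006, 0, 0, 0, 0, 0, 0.2, 0.014, 0, 0, 0, 0, 0, 0.2, 0.022, 0, 0, 0, 0, 0, 0.2, 0.03, 0, 0, 0, 0, 0, 0.2, 0.038, 0, 0, 0, 0, 0, 0.2, 0.046, 0, 0, 0, 0, 0, 0.2, 0.056, 0, 0, 0, 0, 0, 0.2, 0.066, 0, 0, 0, 0, 0, 0.2, 0.076, 0, 0, 0, 0, 0, 0.2, 0.076, 0, 0, 0, 0, 0, 0.2]' --squeeze 50

```text
t: 5.82
tool_pos: [0.415, 0.259, 0.0656]
orientation: [-1.802, -2.573, -0.0]
force: [0.3, 0.1, 0.6]
opening: 0.0407
gripper_force: 50.1
```

```bash
python3 - <<'E'
from h import *
print(robot.read_state()['force'])
p,_=shot('side','s2');q,d=shot('top','t2')
a=cv2.resize(p[150:260,235:365,::-1],(390,330),interpolation=cv2.INTER_CUBIC);b=cv2.resize(q[190:300,180:310,::-1],(390,330),interpolation=cv2.INTER_CUBIC)
c=cv2.resize(q[210:290,340:440,::-1],(400,320),interpolation=cv2.INTER_CUBIC)
cc=np.zeros((250,780,3),np.uint8);cc[:,:310]=cv2.resize(c,(310,250));cv2.imwrite('pics/c3.png',np.vstack([np.hstack([a,b]),cc]))
P=cloud('top',d)
# rim pixels
sub=P[215:280,342:440].reshape(-1,3);k=sub[(sub[:,2]>.031)&(sub[:,2]<.045)];print(len(k))
r=cv2.minAreaRect(k[:,:2].astype(np.float32));print(r,cv2.boxPoints(r))
k=sub[(sub[:,2]>.008)&(sub[:,2]<.022)&(sub[:,0]>.36)&(sub[:,0]<.53)];r=cv2.minAreaRect(k[:,:2].astype(np.float32));print(len(k),r)
togo((.44,-.17,.15),5)
E
```

```text
[0.32250495 0.07854734 0.63001414]
574
((0.4449335038661957, -0.19968238472938538), (0.10689172893762589, 0.1924407035112381), 4.871315956115723) [[ 0.38350984 -0.10834811]
 [ 0.39985153 -0.3000937 ]
 [ 0.5063572  -0.29101667]
 [ 0.49001548 -0.09927106]]
2953 ((0.43683016300201416, -0.2134876698255539), (0.1508670300245285, 0.21665844321250916), 5.051248073577881)
t 5.925 pos [0.4153 0.2583 0.0656] z [-0. -0. -1.] yaw 19.96 q [ 0.45 -0.02  1.96 -0.    1.21  0.1 ]
tool delta [-0.411  -0.1231 -0.0843] turn z 0.2612
```

View pics/c3.png

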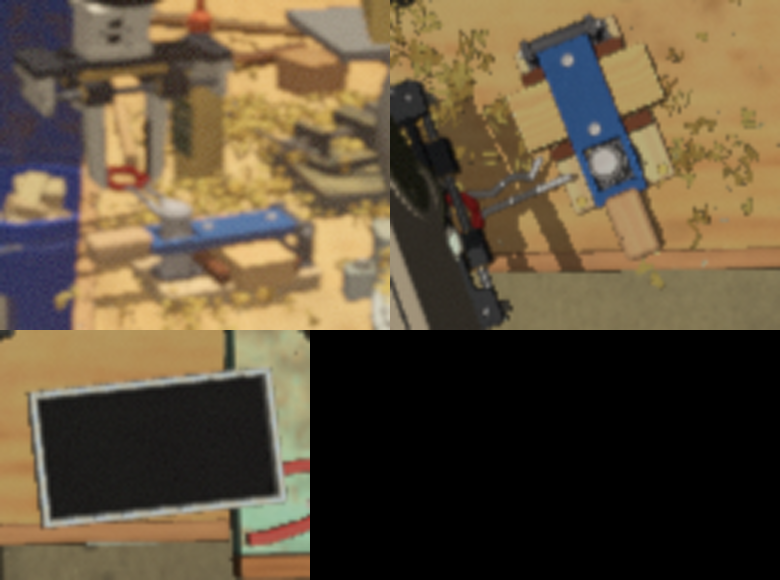

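The clip is out and held straight by the loop (top crop), the bar is still closed and the block is in place. The tray rim centre is (0.445,-0.200) with 4.9° yaw. I'll lift and carry the clip over.

Call:
move_arm --deltas '[0.005, 0, -0.03, 0, 0, 0, 0.2, 0.005, 0, -0.065, 0, 0, 0, 0.2, 0, 0, -0.09, 0, 0, 0, 0.2, -0.04, -0.02, -0.09, 0, 0, 0.03, 0.2, -0.08, -0.04, -0.09, 0, 0, 0.06, 0.2, -0.12, -0.06, -0.09, 0, 0, 0.09, 0.2, -0.16, -0.08, -0.09, 0, 0, 0.12, 0.2, -0.2, -0.099, -0.09, 0, 0, 0.15, 0.2, -0.24, -0.114, -0.09, 0, 0, 0.18, 0.2, -0.28, -0.128, -0.09, 0, 0, 0.21, 0.2, -0.31, -0.139, -0.09, 0, 0, 0.23, 0.2, -0.34, -0.133, -0.09, 0, 0, 0.25, 0.2]'

```text
t: 7.42
tool_pos: [0.4058, -0.1085, 0.1558]
orientation: [2.113, 2.324, -0.0]
force: [0.6, 0.8, -1.3]
opening: 0.0408
gripper_force: 50.0
```

```bash
python3 - <<'E'
from h import *
togo((.442,-.166,.12),4.9)
E
```

```text
t 7.425 pos [ 0.4058 -0.1085  0.1558] z [ 0. -0. -1.] yaw 5.46 q [-0.38 -0.33  2.06 -0.    1.42 -0.48]
tool delta [-0.0607  0.0305  0.0358] turn z 0.0098
```

Call:
move_arm --deltas '[-0.03, 0.015, 0, 0, 0, 0, 0.2, -0.06, 0.03, 0.02, 0, 0, 0.01, 0.2, -0.06, 0.03, 0.036, 0, 0, 0.01, 0.2, -0.06, 0.03, 0.036, 0, 0, 0.01, 0.2]'

```text
t: 7.92
tool_pos: [0.4402, -0.1625, 0.1177]
orientation: [-2.119, -2.313, 0.002]
force: [-0.1, 0.5, -1.2]
opening: 0.0408
gripper_force: 50.0
```

```bash
python3 - <<'E'
from h import *
p,_=shot('side','s3');q,d=shot('top','t3')
a=cv2.resize(p[210:340,215:345,::-1],(400,400),interpolation=cv2.INTER_CUBIC);b=cv2.resize(q[190:300,335:445,::-1],(400,400),interpolation=cv2.INTER_CUBIC)
cv2.imwrite('pics/c4.png',np.hstack([a,b]))
togo((.442,-.166,.026),4.9)
E
```

```text
t 8.025 pos [ 0.4415 -0.1628  0.1197] z [-0.001  0.    -1.   ] yaw 5.07 q [-0.46 -0.14  1.97  0.    1.32 -0.55]
tool delta [-0.0033  0.0003  0.0937] turn z 0.003
```

View pics/c4.png

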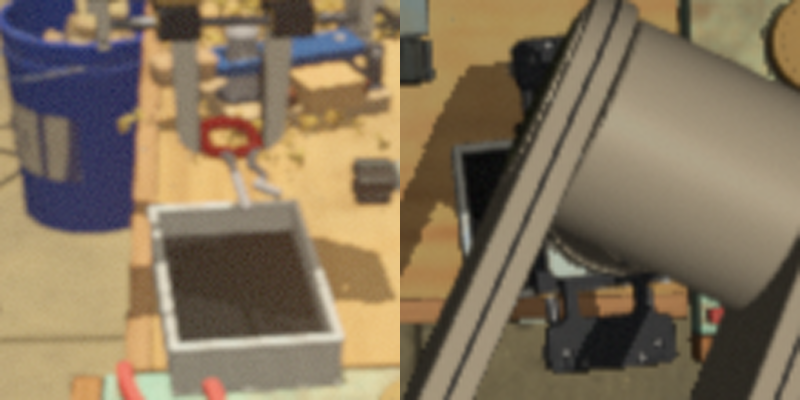

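The clip is level in the grip above the tray, with its legs pointing along the tray's length. I'll lower it.

Call:
move_arm --deltas '[-0.003, 0, 0.03, 0, 0, 0, 0.2, -0.003, 0, 0.055, 0, 0, 0, 0.2, -0.003, 0, 0.075, 0, 0, 0, 0.2, -0.003, 0, 0.085, 0, 0, 0, 0.2, -0.003, 0, 0.09, 0, 0, 0, 0.2, -0.003, 0, 0.092, 0, 0, 0, 0.2, -0.003, 0, 0.092, 0, 0, 0, 0.2]'

```text
t: 8.9
tool_pos: [0.4427, -0.1666, 0.0283]
orientation: [2.121, 2.316, 0.0]
force: [0.5, 0.5, 0.9]
opening: 0.0408
gripper_force: 50.0
```

Call:
move_arm --deltas '[0, 0, 0.001, 0, 0, 0, 0.2, 0, 0, 0.0025, 0, 0, 0, 0.2, 0, 0, 0.0025, 0, 0, 0, 0.2]'

```text
t: 9.28
tool_pos: [0.4427, -0.1667, 0.0263]
orientation: [2.121, 2.316, 0.0]
force: [-2.8, 1.9, 11.0]
opening: 0.0405
gripper_force: 50.0
```

Contact is felt, so I'll release with a small opening and rise.

Call:
move_arm --deltas '[0, 0, -0.0005, 0, 0, 0, 0.45, 0, 0, -0.0005, 0, 0, 0, 0.5, 0, 0, -0.0005, 0, 0, 0, 0.53, 0, 0, -0.0005, 0, 0, 0, 0.53, 0, 0, -0.01, 0, 0, 0, 0.53, 0, 0, -0.03, 0, 0, 0, 0.53, 0, 0, -0.07, 0, 0, 0, 0.53, 0, 0, -0.12, 0, 0, 0, 0.53]'

```text
t: 10.28
tool_pos: [0.4414, -0.166, 0.146]
orientation: [-2.12, -2.316, 0.001]
force: [0.3, -0.4, 0.6]
opening: 0.049
gripper_force: 0.0
```

```bash
python3 - <<'E'
from h import *
p,_=shot('side','s4')
cv2.imwrite('pics/c5.png',cv2.resize(p[190:340,215:365,::-1],(600,600),interpolation=cv2.INTER_CUBIC))
togo((.413,.117,.15),-70)
print(ray('top',(262,264.5),.061))
E
```

```text
t 10.325 pos [ 0.4453 -0.1679  0.1543] z [ 0.008 -0.004 -1.   ] yaw 5.05 q [-0.47 -0.17  1.93  0.    1.38 -0.56]
tool delta [ 0.2866 -0.0071  0.0029] turn z 1.3098
[0.40856283 0.11140557 0.061     ]
```

View pics/c5.png

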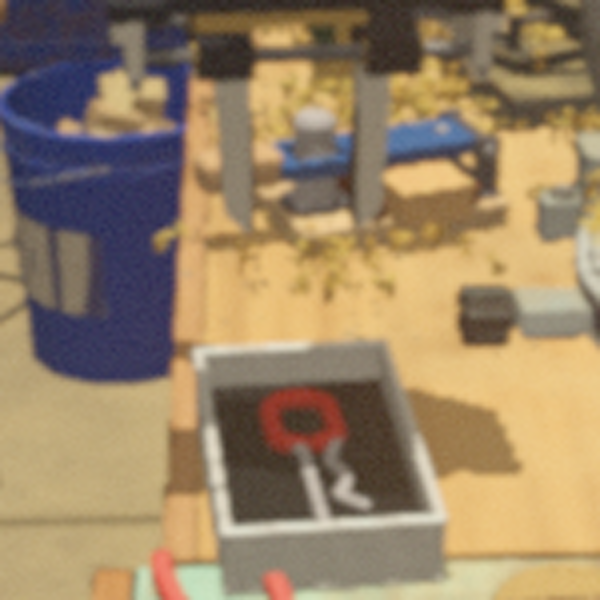

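The clip lies whole and flat in the tray, at about (310,455) in the crop, clear of the rim and the gripper. Next is the bar handle: I'll turn so the fingers close across it.

Call:
move_arm --deltas '[0.03, -0.012, 0, 0, 0, 0.14, 0.7, 0.065, -0.022, 0, 0, 0, 0.29, 0.7, 0.1, -0.03, 0, 0, 0, 0.44, 0.8, 0.14, -0.033, 0, 0, 0, 0.6, 0.8, 0.18, -0.028, 0, 0, 0, 0.76, 0.8, 0.22, -0.02, 0, 0, 0, 0.93, 0.8, 0.255, -0.012, 0, 0, 0, 1.1, 0.8, 0.283, -0.006, 0, 0, 0, 1.25, 0.8, 0.283, -0.006, 0.01, 0, 0, 1.31, 0.8, 0.283, -0.006, 0.016, 0, 0, 1.31, 0.8, 0.283, -0.006, 0.016, 0, 0, 1.31, 0.8]'

```text
t: 11.7
tool_pos: [0.4111, 0.1146, 0.1288]
orientation: [3.094, 0.547, -0.001]
force: [-0.3, 0.1, 0.4]
opening: 0.0745
gripper_force: 0.0
```

```bash
python3 - <<'E'
from h import *
p,_=shot('side','s5')
cv2.imwrite('pics/c6.png',cv2.resize(p[130:270,225:365,::-1],(560,560),interpolation=cv2.INTER_CUBIC))
togo((.412,.115,.044),-70)
print(robot.read_state()['q'])
E
```

```text
t 11.75 pos [0.4113 0.1146 0.1292] z [-0. -0. -1.] yaw -69.98 q [ 0.15 -0.29  2.07 -0.    1.36  1.37]
tool delta [ 0.0008 -0.0002  0.0852] turn z 0.0003
[ 1.51554092e-01 -2.85879100e-01  2.06849243e+00 -6.41602727e-05
  1.35918882e+00  1.37298508e+00]
```

View pics/c6.png

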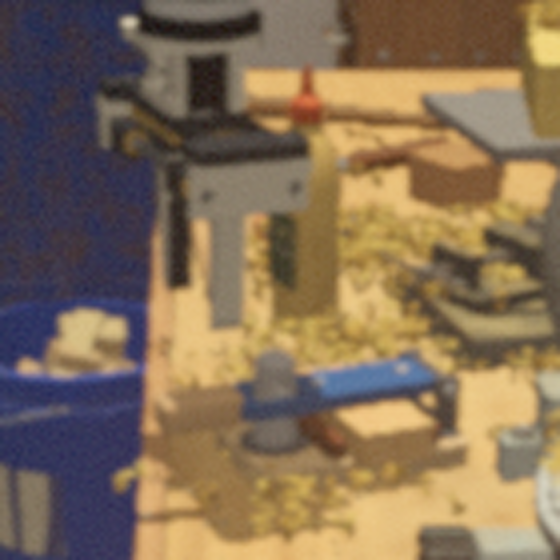

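The fingers hang over the handle (crop about (205,400)), clear of the stud at (272,400). I'll descend and grip.

Call:
move_arm --deltas '[0, 0, 0.03, 0, 0, 0, 0.8, 0, 0, 0.06, 0, 0, 0, 0.8, 0, 0, 0.078, 0, 0, 0, 0.8, 0, 0, 0.085, 0, 0, 0, 0.8, 0, 0, 0.085, 0, 0, 0, 0.5, 0, 0, 0.085, 0, 0, 0, 0.3, 0, 0, 0.085, 0, 0, 0, 0.2, 0, 0, 0.085, 0, 0, 0, 0.2, 0, 0, 0.085, 0, 0, 0, 0.2]' --squeeze 10

```text
t: 12.88
tool_pos: [0.4108, 0.1175, 0.0445]
orientation: [-3.089, -0.543, 0.0]
force: [-6.7, 19.9, 4.0]
opening: 0.0311
gripper_force: 10.0
```

```bash
cat > arc.py <<'E'
from h import *
# rows for bar rotation: TCP rotates rigidly with the bar about the hinge
s=robot.read_state();R0=Rn.from_rotvec(s['orientation']);p0=s['tool_pos']
print(s['t'],p0.round(4),s['force'],s['opening'],s['q'].round(3))
h=np.radians(20);e=np.array([np.cos(h),np.sin(h),0]);n=np.array([np.sin(h),-np.cos(h),0])
G=np.array([.4573,.1329,.05])+.110*e  # hinge
print('hinge',G.round(4),'r',(p0-G)@e)
for a in range(8,100,8):
    Q=Rn.from_rotvec(-np.radians(a)*n) # handle side (-e) goes up
    p=G+Q.apply(p0-G); print(a,(p).round(3),R0.inv().apply(p-p0).round(4),R0.inv().apply((Q).as_rotvec()).round(3))
E
python3 arc.py
```

```text
12.875 [0.4108 0.1175 0.0445] [-6.71244345 19.91085261  3.97961259] 0.031099415529416932 [ 0.154 -0.17   2.138  0.006  1.174  1.374]
hinge [0.5607 0.1705 0.05  ] r -0.15895244840467557
8 [0.412 0.118 0.067] [ 0.0008 -0.0001 -0.0222] [-0.    -0.14   0.001]
16 [0.415 0.119 0.089] [ 0.0047 -0.0002 -0.044 ] [-0.    -0.279  0.001]
24 [0.422 0.121 0.11 ] [ 0.0115 -0.0003 -0.0651] [-0.    -0.419  0.002]
32 [0.431 0.125 0.13 ] [ 0.0213 -0.0005 -0.0851] [-0.    -0.558  0.003]
40 [0.442 0.129 0.148] [ 0.0337 -0.0006 -0.1034] [-0.001 -0.698  0.004]
48 [0.456 0.134 0.164] [ 0.0486 -0.0007 -0.1199] [-0.001 -0.838  0.004]
56 [0.472 0.14  0.179] [ 0.0656 -0.0007 -0.1342] [-0.001 -0.977  0.005]
64 [0.49  0.146 0.19 ] [ 0.0844 -0.0008 -0.1459] [-1.000e-03 -1.117e+00  6.000e-03]
72 [0.509 0.153 0.199] [ 0.1047 -0.0009 -0.1549] [-1.000e-03 -1.257e+00  7.000e-03]
80 [0.529 0.161 0.206] [ 0.126  -0.0009 -0.161 ] [-1.000e-03 -1.396e+00  7.000e-03]
88 [0.55  0.168 0.209] [ 0.148  -0.001  -0.1641] [-1.000e-03 -1.536e+00  8.000e-03]
96 [0.571 0.176 0.209] [ 0.1702 -0.001  -0.1641] [-1.000e-03 -1.675e+00  9.000e-03]
```

Call:
move_arm --deltas '[0, -0.003, 0, 0, 0, 0, 0.2, 0, -0.003, 0, 0, 0, 0, 0.2, 0.0002, -0.003, -0.011, 0, -0.07, 0, 0.2, 0.0008, -0.003, -0.022, 0, -0.14, 0, 0.2, 0.0024, -0.003, -0.033, 0, -0.21, 0, 0.2, 0.0047, -0.003, -0.044, 0, -0.279, 0, 0.2, 0.0047, -0.003, -0.044, 0, -0.279, 0, 0.2]' --squeeze 25

```text
t: 13.75
tool_pos: [0.4148, 0.1199, 0.0882]
orientation: [3.017, 0.533, -0.428]
force: [-3.7, 3.6, 1.3]
opening: 0.0301
gripper_force: 25.0
```

```bash
python3 - <<'E'
from h import *
s=robot.read_state();print(s['tool_pos'],s['force'],s['wrist_torque'],s['q'].round(3));print(Rn.from_rotvec(s['orientation']).as_matrix().round(3))
D=[((.26,-.541,.23),(-1.208,.1304,1.488,0,1.523,3.1416)),((.4113,.1146,.1292),(.1516,-.2859,2.0685,0,1.3592,0)),((.4108,.1175,.0445),(.154,-.17,2.138,0,1.174,0)),((.4417,.1869,.0662),(.29,-.05,1.98,0,1.21,0)),((.4153,.2583,.0656),(.45,-.02,1.96,0,1.21,0)),((.4058,-.1085,.1558),(-.38,-.33,2.06,0,1.42,0))]
D.append((s['tool_pos'],s['q']))
from scipy.optimize import least_squares
def fk(x,q):
    a,L1,L2,h,L3,off=x;b=q[1];c=b+q[2];d=c+q[4]
    r=a+L1*np.sin(b)+L2*np.sin(c)+L3*np.sin(d);z=h+L1*np.cos(b)+L2*np.cos(c)+L3*np.cos(d)
    return np.array([r*np.cos(q[0])-off*np.sin(q[0]),r*np.sin(q[0])+off*np.cos(q[0]),z])
f=lambda x:np.concatenate([fk(x,q)-np.array(p) for p,q in D])
o=least_squares(f,[0,.4,.4,.3,.2,.05]);print(o.x.round(3),abs(o.fun).max())
x=o.x
h=np.radians(20)
for a,p in [(40,(.442,.129,.148)),(64,(.49,.146,.19)),(80,(.529,.161,.206)),(90,(.556,.17,.209))]:
    g=lambda v:[*(fk(x,[v[0],v[1],v[2],0,v[3]])-p),v[1]+v[2]+v[3]-np.pi+np.radians(a)]
    r=least_squares(g,[.17,-.3,2.0,.8]);print(a,r.x.round(3),r.cost)
E
```

```text
[0.41477711 0.11985706 0.08820241] [-3.65998537  3.64226413  1.27863447] [0.47983106 0.2433903  0.11067289] [ 0.197  0.085  1.832 -0.041  1.503  1.427]
[[ 0.903  0.342 -0.261]
 [ 0.329 -0.94  -0.094]
 [-0.278 -0.001 -0.961]]
[-0.019  0.372  0.558  0.281  0.389  0.049] 0.013035377273077783
40 [ 0.176 -1.102  2.678  0.868] 1.6435500959411793e-29
64 [ 0.193 -1.625  3.016  0.634] 5.459966967736855e-21
80 [ 0.206 -1.561  3.152  0.154] 3.4289821972606234e-17
90 [ 0.212 -1.95   3.403  0.118] 1.0308732390113009e-21
```

Tilting the tool along with the bar would end up pointing back at the robot. I'll let the handle pivot between the pads instead and bring the tool back to vertical as the bar rises.

```bash
cat > arc2.py <<'E'
from h import *
import sys
th0=float(sys.argv[1]);steps=[float(v) for v in sys.argv[2].split(',')]
s=robot.read_state();R0=Rn.from_rotvec(s['orientation']);p0=s['tool_pos'];z0=R0.as_matrix()[:,2]
h=np.radians(20);e=np.array([np.cos(h),np.sin(h),0]);n=np.array([np.sin(h),-np.cos(h),0])
G=np.array([.4573,.1329,.05])+.110*e
C=p0-.008*z0
print('C',C.round(4),'along',((C-G)@e).round(4),'up',(C-G)[2].round(4),'lat',((C-G)@n).round(4),'geom angle',np.degrees(np.arctan2((C-G)[2],-(C-G)@e)).round(2),'r',np.hypot((C-G)[2],(C-G)@e).round(4))
print(s['t'],s['force'].round(1),s['q'].round(2))
tilt=np.degrees(np.arctan2(-(z0@e),-z0[2]));print('tilt',tilt)
for k,a in enumerate(steps):
    Q=Rn.from_rotvec(-np.radians(a-th0)*n);Cn=G+Q.apply(C-G)
    T=Rn.from_rotvec(n*np.radians(tilt)*min(1,(k+1)/3)); Rt=T*R0
    p=Cn+.008*Rt.as_matrix()[:,2]
    print(a,p.round(3),R0.inv().apply(p-p0).round(4),(R0.inv()*Rt).as_rotvec().round(3))
E
python3 arc2.py 16 22,28,34,40,46,52,58,64,70,76,83,90
```

```text
C [0.4169 0.1206 0.0959] along -0.1522 up 0.0459 lat -0.0023 geom angle 16.78 r 0.159
13.75 [-3.7  3.6  1.3] [ 0.2   0.08  1.83 -0.04  1.5   1.43]
tilt 16.125385385237742
22.0 [0.421 0.122 0.104] [ 0.0018 -0.     -0.0166] [-0.     0.094 -0.   ]
28.0 [0.428 0.125 0.119] [ 0.0053 -0.     -0.0331] [-0.     0.188 -0.   ]
34.0 [0.437 0.128 0.133] [ 0.0106 -0.     -0.0493] [-0.     0.281 -0.   ]
40.0 [0.447 0.132 0.146] [ 0.0167 -0.0001 -0.0648] [-0.     0.281 -0.   ]
46.0 [0.458 0.135 0.158] [ 0.0244 -0.0001 -0.0795] [-0.     0.281 -0.   ]
52.0 [0.47  0.14  0.169] [ 0.0336 -0.0001 -0.0934] [-0.     0.281 -0.   ]
58.0 [0.482 0.144 0.178] [ 4.430e-02 -1.000e-04 -1.062e-01] [-0.     0.281 -0.   ]
64.0 [0.496 0.15  0.186] [ 5.620e-02 -1.000e-04 -1.178e-01] [-0.     0.281 -0.   ]
70.0 [0.511 0.155 0.192] [ 6.920e-02 -1.000e-04 -1.282e-01] [-0.     0.281 -0.   ]
76.0 [0.526 0.16  0.197] [ 8.330e-02 -1.000e-04 -1.371e-01] [-0.     0.281 -0.   ]
83.0 [0.544 0.167 0.2  ] [ 1.007e-01 -1.000e-04 -1.455e-01] [-0.     0.281 -0.   ]
90.0 [0.562 0.173 0.201] [ 1.191e-01 -1.000e-04 -1.518e-01] [-0.     0.281 -0.   ]
```

First stage to 40°, then check forces.

Call:
move_arm --deltas '[0.001, 0, -0.008, 0, 0.047, 0, 0.2, 0.0018, 0, -0.0166, 0, 0.094, 0, 0.2, 0.0035, 0, -0.025, 0, 0.141, 0, 0.2, 0.0053, 0, -0.0331, 0, 0.188, 0, 0.2, 0.008, 0, -0.0413, 0, 0.235, 0, 0.2, 0.0106, 0, -0.0493, 0, 0.281, 0, 0.2, 0.0167, 0, -0.0648, 0, 0.281, 0, 0.2, 0.0167, 0, -0.0648, 0, 0.281, 0, 0.2]' --squeeze 18

```text
t: 14.75
tool_pos: [0.4459, 0.1317, 0.1461]
orientation: [-3.092, -0.545, -0.001]
force: [-6.3, 4.5, 5.6]
opening: 0.0301
gripper_force: 18.0
```

```bash
python3 arc2.py 41 47,53,59,65,71,77,84,90
```

```text
C [0.4459 0.1317 0.1541] along -0.1211 up 0.1041 lat -0.0028 geom angle 40.68 r 0.1597
14.75 [-6.3  4.5  5.6] [ 0.18 -0.19  1.95  0.    1.37  1.4 ]
tilt -0.05393321024804784
47.0 [0.457 0.136 0.158] [ 0.0116 -0.     -0.0121] [ 0. -0.  0.]
53.0 [0.469 0.14  0.169] [ 0.0243 -0.     -0.0229] [ 0.    -0.001  0.   ]
59.0 [0.482 0.145 0.178] [ 0.0381 -0.0001 -0.0323] [ 0.    -0.001  0.   ]
65.0 [0.496 0.15  0.186] [ 0.0528 -0.0001 -0.0402] [ 0.    -0.001  0.   ]
71.0 [0.51  0.155 0.193] [ 0.0683 -0.0001 -0.0465] [ 0.    -0.001  0.   ]
77.0 [0.525 0.161 0.197] [ 0.0844 -0.0001 -0.0512] [ 0.    -0.001  0.   ]
84.0 [0.543 0.167 0.201] [ 1.036e-01 -1.000e-04 -5.450e-02] [ 0.    -0.001  0.   ]
90.0 [0.559 0.173 0.202] [ 1.203e-01 -1.000e-04 -5.550e-02] [ 0.    -0.001  0.   ]
```

Call:
move_arm --deltas '[0.0116, 0, -0.0121, 0, 0, 0, 0.2, 0.0243, 0, -0.0229, 0, 0, 0, 0.2, 0.038, 0, -0.0323, 0, 0, 0, 0.2, 0.0528, 0, -0.0402, 0, 0, 0, 0.2, 0.0683, 0, -0.0465, 0, 0, 0, 0.2, 0.0844, 0, -0.0512, 0, 0, 0, 0.2, 0.1036, 0, -0.0545, 0, 0, 0, 0.2, 0.1203, 0, -0.0555, 0, 0, 0, 0.2, 0.1203, 0, -0.0555, 0, 0, 0, 0.2]'

```text
t: 15.88
tool_pos: [0.5591, 0.1748, 0.2012]
orientation: [-3.089, -0.547, -0.001]
force: [-3.9, 12.9, 1.0]
opening: 0.0299
gripper_force: 18.0
```

```bash
python3 arc2.py 90 90; python3 - <<'E'
from h import *
p,d=shot('side','s6');b=p[150:270,250:400,::-1]
cv2.imwrite('pics/c7.png',cv2.resize(b,(750,600),interpolation=cv2.INTER_CUBIC))
E
```

```text
C [0.5591 0.1748 0.2092] along 0.0 up 0.1592 lat -0.0045 geom angle 90.01 r 0.1592
15.875 [-3.9 12.9  1. ] [0.21 0.11 1.57 0.   1.47 1.43]
tilt -0.08457608267914737
90.0 [0.559 0.175 0.201] [-0. -0. -0.] [ 0. -0.  0.]
```

View pics/c7.png

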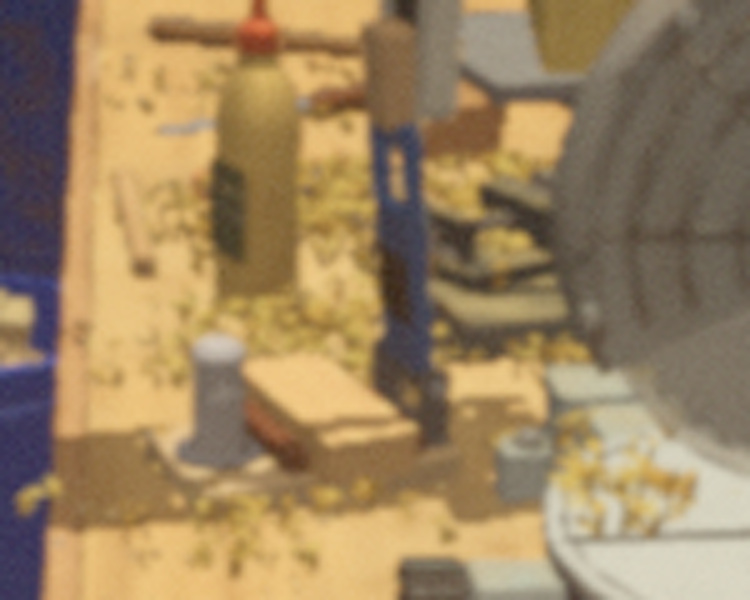

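The bar stands nearly upright with its handle at (390,70) in the crop, and the block is in place. I'll measure its lean from the depth image.

```bash
python3 - <<'E'
from h import *
d=np.load('pics/s6.npy');P=cloud('side',d);p=cv2.imread('pics/s6.png')
hsv=cv2.cvtColor(p,cv2.COLOR_BGR2HSV)
m=np.zeros((480,640),bool);m[150:235,318:342]=1
bl=m&(abs(hsv[...,0].astype(int)-112)<14)&(hsv[...,1]>110)
h=np.radians(20);e=np.array([np.cos(h),np.sin(h),0]);n=np.array([np.sin(h),-np.cos(h),0])
G=np.array([.4573,.1329,.05])+.110*e
q=P[bl];q=q[(abs((q-G)@n)<.035)&(abs((q-G)@e)<.06)];print(len(q))
a=(q-G)@e;z=q[:,2]
for lo in np.arange(.05,.2,.02):
    k=(z>lo)&(z<=lo+.02)
    if k.sum(): print(lo.round(2),k.sum(),np.median(a[k]).round(4),a[k].min().round(4),a[k].max().round(4),np.median(((q-G)@n)[k]).round(4))
k=P[153:175,322:335].reshape(-1,3);k=k[abs((k-G)@n)<.04];print('handle',len(k),np.median((k-G)@e),np.median(k[:,2]))
k=np.abs(a)<.03;print(np.degrees(np.polyfit(z[k],a[k],1)[0]))
for ang in (80,85,90,95):
    t=np.radians(ang);print(ang,[proj('side',G-e*r*np.cos(t)+np.array([0,0,r*np.sin(t)])).round(1) for r in (.05,.1,.155)])
for r in range(152,235,6):
    c=np.nonzero(bl[r])[0];print(r,(c.min(),c.max()) if len(c) else None,end=' ')
E
```

```text
0
handle 268 -0.019704017290010013 0.21380771956008324Traceback (most recent call last):
  File "<stdin>", line 14, in <module>
    raise TypeError("expected non-empty vector for x")
TypeError: expected non-empty vector for x
```

```bash
python3 - <<'E'
from h import *
d=np.load('pics/s6.npy');P=cloud('side',d)
h=np.radians(20);e=np.array([np.cos(h),np.sin(h),0]);n=np.array([np.sin(h),-np.cos(h),0])
G=np.array([.4573,.1329,.05])+.110*e
q=P[150:240,310:350].reshape(-1,3);A=(q-G)@e;N=(q-G)@n;z=q[:,2]
for lo in np.arange(.05,.24,.015):
    for nm,c in (('face',(abs(N)<.014)),('edge',(N>.014)&(N<.03))):
        k=c&(z>lo)&(z<=lo+.015)&(abs(A)<.04)
        if k.sum()>2: print(nm,lo.round(3),k.sum(),np.median(A[k]).round(4),np.percentile(A[k],[5,95]).round(4),end=' | ')
    print()
for ang in (80,85,90,95):
    t=np.radians(ang);print(ang,[proj('side',G-e*r*np.cos(t)+np.array([0,0,r*np.sin(t)])).round(1) for r in (.05,.1,.155)])
E
```

```text
face 0.05 27 -0.0055 [-0.0072  0.0057] | edge 0.05 30 -0.0011 [-0.0057  0.0068] | 
face 0.065 26 -0.0069 [-0.0086  0.0024] | edge 0.065 18 -0.0029 [-0.0078  0.0035] | 
face 0.08 32 -0.009 [-0.0114  0.0014] | edge 0.08 19 -0.005 [-0.0099  0.0026] | 
face 0.095 33 -0.0104 [-0.0138 -0.0003] | edge 0.095 19 -0.005 [-0.0121  0.0012] | 
face 0.11 25 -0.0118 [-0.0135 -0.0105] | edge 0.11 25 -0.0072 [-0.0129 -0.0026] | 
face 0.125 28 -0.0129 [-0.015  -0.0067] | edge 0.125 27 -0.0078 [-0.0138 -0.0023] | 
face 0.14 9 -0.0099 [-0.0139 -0.0014] | edge 0.14 21 -0.0077 [-0.0158 -0.0048] | 
face 0.155 7 -0.0138 [-0.0158 -0.0087] | edge 0.155 20 -0.0089 [-0.0156 -0.0063] | 
face 0.17 24 -0.0178 [-0.0226 -0.0061] | edge 0.17 23 -0.014 [-0.0185 -0.0078] | 
face 0.185 61 -0.0202 [-0.0252 -0.0085] | edge 0.185 33 -0.0055 [-0.013   0.0073] | 
face 0.2 56 -0.0219 [-0.027 -0.009] | edge 0.2 48 -0.0023 [-0.0106  0.0072] | 
face 0.215 73 -0.0212 [-0.029 -0.007] | edge 0.215 46 -0.0035 [-0.0102  0.0089] | 
face 0.23 34 -0.0199 [-0.0289 -0.0094] | edge 0.23 50 -0.0035 [-0.009   0.0086] | 
80 [array([329.7, 205.4]), array([327.1, 187.6]), array([324.3, 167.3])]
85 [array([331.2, 205. ]), array([330.2, 186.8]), array([329.1, 166.1])]
90 [array([332.7, 204.8]), array([333.3, 186.3]), array([334. , 165.4])]
95 [array([334.2, 204.6]), array([336.3, 186.1]), array([338.8, 165.2])]
```

The bar reads about 84.5°. I'll push it another 15 mm along tool x and ease the side load.

Call:
move_arm --deltas '[0.005, -0.002, 0, 0, 0, 0, 0.2, 0.01, -0.002, 0, 0, 0, 0, 0.2, 0.0155, -0.002, 0, 0, 0, 0, 0.2, 0.0155, -0.002, 0, 0, 0, 0, 0.2, 0.0155, -0.002, 0, 0, 0, 0, 0.2]'

```text
t: 16.55
tool_pos: [0.5726, 0.18, 0.2009]
orientation: [-3.092, -0.546, -0.0]
force: [-3.5, 5.7, -0.5]
opening: 0.0296
gripper_force: 18.0
```

```bash
cat > lean.py <<'E'
from h import *
import sys
p,d=shot('side',sys.argv[1]);P=cloud('side',d)
h=np.radians(20);e=np.array([np.cos(h),np.sin(h),0]);n=np.array([np.sin(h),-np.cos(h),0])
G=np.array([.4573,.1329,.05])+.110*e
q=P[150:240,310:355].reshape(-1,3);A=(q-G)@e;N=(q-G)@n;z=q[:,2]
for lo_n,hi_n in ((-.014,.014),(.014,.03)):
  X=[]
  for lo in np.arange(.05,.17,.015):
    k=(N>lo_n)&(N<hi_n)&(z>lo)&(z<=lo+.015)&(abs(A)<.04)
    if k.sum()>2: X.append((lo,np.median(A[k])))
  X=np.array(X);print(X[:,1].round(4),90+np.degrees(np.polyfit(X[:,0],X[:,1],1)[0]))
k=(abs(N)<.014)&(z>.2)&(z<.23)&(abs(A)<.05);print('handle face',np.median(A[k]))
print(robot.read_state()['tool_pos'],robot.read_state()['force'])
E
python3 lean.py s7
```

```text
[-0.0048 -0.0047 -0.0055 -0.006  -0.0063 -0.0061 -0.0055 -0.0048 -0.0069] 89.44109352368977
[ 0.0012 -0.0006 -0.0006  0.0005 -0.0009 -0.0033 -0.0023 -0.001  -0.0019] 88.68556376458261
handle face -0.007199054327052949
[0.57257447 0.18002049 0.20093707] [-2.17699823  5.48304785  0.24782985]
```

About 89°. I'll open up and withdraw straight upward.

Call:
move_arm --deltas '[0.001, -0.001, 0, 0, 0, 0, 0.45, 0.001, -0.001, 0, 0, 0, 0, 0.55, 0.001, -0.001, 0, 0, 0, 0, 0.6, 0.001, -0.001, 0, 0, 0, 0, 0.6, 0.001, -0.001, -0.02, 0, 0, 0, 0.6, 0.001, -0.001, -0.06, 0, 0, 0, 0.6, 0.001, -0.001, -0.1, 0, 0, 0, 0.6, -0.05, -0.001, -0.12, 0, 0, 0, 0.6, -0.1, -0.001, -0.12, 0, 0, 0, 0.6, -0.1, -0.001, -0.12, 0, 0, 0, 0.6]'

```text
t: 17.85
tool_pos: [0.4769, 0.1452, 0.3234]
orientation: [-3.094, -0.545, -0.006]
force: [0.3, 0.3, 0.4]
opening: 0.0556
gripper_force: 0.0
```

```bash
python3 lean.py s8; python3 - <<'E'
from h import *
p=cv2.imread('pics/s8.png');cv2.imwrite('pics/c8.png',cv2.resize(p[120:390,220:430],(600,580*270//210*0+600),interpolation=cv2.INTER_CUBIC))
E
```

```text
[-0.0046 -0.0051 -0.0062 -0.0066 -0.0054 -0.0056 -0.0041 -0.0049 -0.0069] 89.76520935642591
[-0.0001  0.0005 -0.0001 -0.0002 -0.0018 -0.0029 -0.0024 -0.0002 -0.003 ] 88.64499017251563
handle face -0.00817774301000527
[0.47839702 0.14565494 0.32344407] [1.27271057 0.75272821 0.43241149]
```

View pics/c8.png

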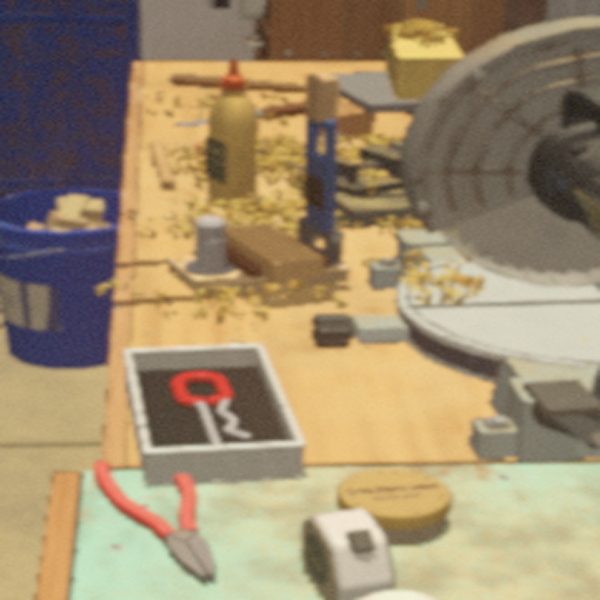

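The bar stands upright at about 89° and the clip lies in the tray. The block, bottle, tin and tape measure are all in place, and the arm is clear.

```bash
python3 -c "
from plant import robot
print(robot.close_job())"
```

```text
the job is handed in; nothing more can be done
None
```

The job is handed in: the clip was pulled out sideways and laid whole in the tray, then the bar was swung up and left standing at about 89°. In the last picture the block, bottle, tin and tape measure were still in place, at about 18 of the 54 s allowed.

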